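# Set up the white backdrop and sample jar for a colour reading

### The job

Get the tilt stand ready for a colour reading. First push the stand's stuck backrest away from the round pad, past its catch, until it comes up against its hidden end stop, without ramming it; then take the tall white panel out of the rack and lean it, centred, back against the backrest with its foot down on the stand close behind the two toe ledges. Last, stand the short sample jar upright in the middle of the stand's round pad; do not disturb the short panel, the tall bottles or the black cup.

Things in the scene. Friction and masses are not known exactly. Their poses are not given: they have to be found in the camera images.
- stand: Tilt stand fixed to the bench: aluminium base plate 150 (x) x 275 (y) x 12 mm. Origin on the bench, midway between the two toe ledges, in the plane of their inner faces (y = 0). Axes: z up, -y is the way the backrest is pushed and the way the panel leans, +y is the side of the round pad. The plate runs from y = -150 to y = +125 mm. The two toe ledges are dark steel blocks 36 wide (x from 38 to 74 mm on either side), 12 deep (y = 0 to +12) and 12 mm high above the plate.
- ledge (a point): Point on the stand's top face (12 mm above the bench) midway between the ledges, in the plane of their inner faces; axes as the stand's.
- pad (a point): Centre of the top of the round black rubber pad on the stand, 80 mm diameter, 15 mm above the bench, 80 mm to the stand's +y from the ledge line.
- backrest (a joint): Travel of the black sliding backrest in m along the stand's -y; it starts between 0 and 0.028. Its front face (towards the pad, the side to push on) lies at stand y = 30 mm minus the travel. Sliding takes about 3 N; a spring catch at 30 to 45 mm of travel holds it until it is pushed with about 8 to 12 N, then it runs free to a hidden end stop somewhere between 85 and 105 mm, against which it must rest. It stays where it is left.
- backrest_top (a point): Middle of the top edge of the backrest's front face, 102 mm above the bench; the backrest is an upright plate 60 wide (x), 10 mm thick, its face 4 to 90 mm above the stand's plate, with a low foot behind it (-y). It passes between the toe ledges. Axes as the stand's.
- rack: Grey panel rack fixed to the bench, base 150 (x) x 130 (y) x 8 mm, with two upright slots at y = -40 and +40 mm (14 mm wide, guide posts up to 53 mm above the bench). Origin on the bench under its middle. One slot holds the tall panel, the other the short one.
- panel_center (a point): Centre of the tall white plastic panel, 130 wide (x) x 10 thick (y) x 200 mm high (z), 0.25 to 0.42 kg, loose, standing upright in one of the rack's slots, on the rack's 8 mm floor. Axes: z up the panel, y its normal. On the stand, with the backrest home and the foot at the ledges, it leans about 31 degrees from vertical.
- panel_foot (a point): Middle of the tall panel's bottom face, 100 mm below its centre.
- panel: The same tall panel; origin at the middle of its bottom face.
- short_panel: Short white panel, 130 x 10 x 120 mm high, standing in the other slot; origin at the middle of its bottom face. Leave alone.
- jar_center (a point): Centre (half-way up) of the short sample jar: clear plastic with a black lid, 54 mm diameter, 100 mm high overall, loose on the bench, 0.18 to 0.33 kg.
- jar_foot (a point): Middle of the jar's underside.
- jar: The same jar; origin at the middle of its underside.
- bottle0: Tall clear bottle, 72 mm diameter, 210 mm high; origin under its middle. Leave alone.
- bottle1: Another tall clear bottle, as the first. Leave alone.
- cup: Black open cup, 84 mm diameter, 85 mm high; origin under its middle. Leave alone.
Not all that is in view belongs to the job. There is more than one size of the rack; the one meant has the size given above.

How it is judged:
On the way, in this order (a step that is already met when the one before it is completed fails the run):
1. the backrest is pushed home to its end stop while the panel is still in the rack (value of joint backrest above 0.0885 m and distance of panel from where it was at the start of the episode below 0.05 m), for 0.2 s.
2. the tall panel leans on the backrest, its foot behind the ledges, let go (value of joint backrest above 0.0885 m and y of panel_foot in the frame of stand between -0.022 and 0.003 m and x of panel_foot in the frame of stand between -0.022 and 0.022 m and z of panel_foot in the frame of stand below 0.02 m and y of panel_center in the frame of stand below -0.035 m and angle between panel_center's own z axis and vertical between 0.4 and 0.68 rad and contact force between panel and backrest above 0.15 N and contact force between panel and rack below 0.05 N and contact force between the fingers and panel below 0.05 N), for 0.3 s.
3. the jar stands on the pad (horizontal distance between jar_foot and pad below 0.014 m and distance between jar_foot and pad below 0.016 m and angle between jar_foot's own z axis and vertical below 0.08 rad), for 0.2 s.
At the end, for the whole second after the job is handed in: Backrest within 5 mm of its end stop; tall panel leaning on it 23 to 39 degrees from vertical, foot on the plate, at most 22 mm behind the ledges and 22 mm off the middle; jar upright on the pad within 14 mm of its centre; panel and jar still (all of step 3 and value of joint backrest above 0.0885 m and y of panel_foot in the frame of stand between -0.022 and 0.003 m and x of panel_foot in the frame of stand between -0.022 and 0.022 m and z of panel_foot in the frame of stand below 0.02 m and y of panel_center in the frame of stand below -0.035 m and angle between panel_center's own z axis and vertical between 0.4 and 0.68 rad and contact force between panel and backrest above 0.15 N and contact force between panel and rack below 0.05 N and linear speed of each of panel, jar below 0.02 m/s); the robot touches nothing.
It fails at once if the short panel is shifted by more than 40 mm or knocked over (distance of short_panel from where it was at the start of the episode above 0.04 m or angle between short_panel's own z axis and vertical above 0.4 rad).
It fails at once if the first tall bottle is shifted by more than 40 mm or knocked over (distance of bottle0 from where it was at the start of the episode above 0.04 m or angle between bottle0's own z axis and vertical above 0.4 rad).
It fails at once if the second tall bottle is shifted by more than 40 mm or knocked over (distance of bottle1 from where it was at the start of the episode above 0.04 m or angle between bottle1's own z axis and vertical above 0.4 rad).
It fails at once if the black cup is shifted by more than 40 mm or knocked over (distance of cup from where it was at the start of the episode above 0.04 m or angle between cup's own z axis and vertical above 0.4 rad).
It fails at once if the backrest is rammed (pushed with more than 60 N) (contact force between the fingers and backrest above 60 N).
It also fails if it takes over 72 s, if anything falls off the work surface, if the arm or the gripper's body presses on something with over 40 N, if the wrist force passes 120 N, or if a joint passes its speed limit or range.

### The arm

A 6-joint arm with a two-finger parallel gripper is mounted at the origin on the work surface. World frame = base frame: x ahead of the robot, y to its left, z up, the work surface at z = 0. Lengths are in m, angles in rad, forces in N, time in s.
With the tool pointing down it reaches from about 0.325 to 1 m from the base axis. Payload 5.1 kg.
Tool frame: the origin (TCP) lies on the centre line of the jaws, within the pads' length; the fingertips stand 8 mm ahead of it and the grasp point (between the pads) lies 11 mm behind it; z points along the fingers, y is the direction in which the jaws open and shut (so a half turn about z gives the same grasp; the last joint's range is limited). The gripper opens to 85 mm and grips with 20 to 120 N. Pads are 22 mm wide; open, the fingers measure 114 mm over their backs; the gripper's body (76 mm by 85 mm) begins 54 mm behind the grasp point. The pads swing forward as they close: fully open they stand 13 mm farther back than shut.
Start: joints at [1.145, 0.124, 1.65, -0, 1.367, -0.083], TCP at [0.219, 0.612, 0.239] pointing down, gripper open.
Joint ranges: [-2.61, 2.61], [-1.02, 2.33], [0.03, 2.71], [-1.35, 4.49], [0.32, 2.68], [-2.91, 2.91]. Speed limits (rad/s): [2.57, 2.57, 3.14, 3.14, 3.14, 3.14].

### API

Orientations are given as [roll, pitch, yaw] about the fixed x, y, z axes, in that order (R = Rz(yaw) Ry(pitch) Rx(roll)).
In Python, from rig import get_obs, eyes, ticket gives the robot as it stands. The module is installed in compiled form; this text tells all that it offers.
- The arm moves only by the tool send_rows, never from a script. Its argument "increments" is text: rows parted by semicolons, each of 7 numbers parted by spaces: the shift along the tool's x, y, z in mm, then the turn, a rotation vector about the tool's x, y, z in rad, then the gripper command: -1 is shut, 1 is fully open, values between are in proportion. In form: x y z rx ry rz jaw; .... A call has 1 to 5 rows; each row shifts and turns the commanded pose from where the row before left it, along the tool's axes as they then stand; what a row does not reach is not made up. A row lasts 1/8 s, in which the tool goes at most 62.5 mm and 10.7 degrees, less where a joint would pass 70% of its speed; a pose out of reach is approached as far as the arm can. A call is refused whole if a number of a shift passes 62.5 or a number of a turn 0.188, either way. A call with a gripper value outside its range is refused whole. The fingers move at their own pace and stop on an object; "squeeze" is the grip in N (left out, the last holds). Time passes only in rows, so rows that do not move let the fingers close. It gives the time, the measured TCP pose, the force and the opening at its end, in the units of the state.
- get_obs(): the state, without advancing time (a new reading comes with each control period).
- eyes.get_image(name): name is "scene" or "top"; returns a dict with "frame" (420x560x3 uint8, red, green, blue), "intrinsics" (3x3 intrinsics, pixels), "T" (4x4, takes a point from camera to world coordinates). Camera axes: x right, y down, z forward; pixel columns grow to the right and rows downward; lengths in m; the calibration is good to about 2 mm. A picture is of the moment at which its call begins. There is no depth.
- ticket.hand_in(): hands the job in, once; it reports no verdict.
Trained networks look in a picture, given as the dict that the camera call returned (one of the last four; its "shot" number tells which), for a name from the list of things; names that differ only in an ending like _2 or _b are one class to them, and where a whole thing is asked for, a point or a joint stands for the part that bears it (a point fixed in the world has none). Each returns a list of dicts, best first, with "conf" (0 to 1); they miss things now and then, are a little off and sometimes report something else, mostly with a low value. They report only what shows in the picture. A call takes as long as a camera call. They do not tell look-alikes from the thing itself.
- eyes.look_for(picture, label): "position" ([x, y, z] in m, in world coordinates, good to about 4 mm: the middle of the surface that is visible of it).
- eyes.trace(picture, label): "pixels" (420x560 bool, what is visible of it).
The state is a dict: "t": time; "qpos": joint angles; "joint_velocities": joint speeds; "effort": joint torques, N m; "tool_pos": TCP position; "tcp_rot": TCP orientation; "force": force on the tool from outside, world axes, zero at the start; "ft_torque": the same for the moment, N m; "opening": finger opening in m.
Only numpy, scipy, OpenCV 4.12 (cv2) and the standard library are available. Lean on these libraries where they do the work, as an engineer would, in place of code of your own. Each camera call takes 0.05 s, during which the arm holds its last target. There are 200 camera calls.

## Working session

There is one attempt and no reset: what is moved stays moved. The work goes in short steps, Python scripts to look and compute and a tool call to move; the robot and the scene stay as the last step left them, time stands still between calls to the robot, and variables do not carry over. Pictures are saved under pics/ and viewed, about 8 in all and at most 12, crops included, and the job is handed in when it is done.

Besides the shell and the picture viewer there is one more tool, called as a command line: name --argument value ..., lists and objects as JSON in quotes. send_rows: Moves the arm, as the interface text tells. Its arguments: {"type":"object","properties":{"increments":{"type":"string"},"squeeze":{"type":"number"}},"required":["increments"]}

```bash
mkdir -p pics; cat > h.py <<'E'
import numpy as np, cv2
from rig import get_obs, eyes, ticket
def shot(name,save=None):
    p=eyes.get_image(name)
    if save: cv2.imwrite('pics/'+save,p['frame'][:,:,::-1])
    return p
def px(p,X):
    T=np.linalg.inv(p['T']); c=T[:3,:3]@np.asarray(X,float)+T[:3,3]; u=p['intrinsics']@c; return u[:2]/u[2]
def ray(p,uv,z):
    d=p['T'][:3,:3]@np.linalg.inv(p['intrinsics'])@np.array([uv[0],uv[1],1.]); o=p['T'][:3,3]
    return o+d*(z-o[2])/d[2]
E
python3 - <<'E'
from h import *
a=shot('scene','s0.png'); b=shot('top','t0.png')
cv2.imwrite('pics/both0.png',cv2.resize(np.vstack([a['frame'],b['frame']])[:,:,::-1],(400,600))) if 0 else None
for n,p in(('scene',a),('top',b)):
    print(n,p['T'][:3,3].round(3))
    for l in['stand','backrest','rack','panel','short_panel','jar','bottle0','cup']:
        for d in eyes.look_for(p,l)[:4]: print(l,round(d['conf'],2),np.round(d['position'],3),px(p,d['position']).round())
o=get_obs(); print({k:np.round(v,3) for k,v in o.items()})
E
```

```text
scene [1.046 0.745 1.039]
stand 0.8 [0.598 0.013 0.013] [283. 235.]
backrest 0.65 [0.59  0.008 0.063] [284. 221.]
rack 0.86 [0.583 0.331 0.008] [354. 314.]
rack 0.77 [0.494 0.503 0.005] [427. 350.]
panel 0.74 [0.566 0.292 0.135] [355. 271.]
panel 0.36 [0.594 0.009 0.063] [283. 222.]
panel 0.16 [ 0.526 -0.325  0.066] [248. 150.]
short_panel 0.97 [0.555 0.371 0.091] [377. 303.]
jar 0.76 [ 0.528 -0.323  0.062] [247. 151.]
jar 0.16 [ 0.458 -0.464  0.11 ] [244. 112.]
bottle0 0.88 [ 0.639 -0.466  0.105] [197. 130.]
bottle0 0.72 [ 0.455 -0.462  0.109] [246. 112.]
cup 0.55 [ 0.797 -0.116  0.055] [201. 224.]
top [ 0.464 -0.012  1.579]
stand 0.69 [ 0.582 -0.016  0.011] [288. 220.]
backrest 0.6 [ 0.584 -0.017  0.031] [289. 220.]
rack 0.82 [0.553 0.333 0.01 ] [194. 229.]
rack 0.6 [0.497 0.501 0.011] [148. 244.]
panel 0.76 [0.558 0.279 0.155] [200. 225.]
short_panel 0.94 [0.549 0.358 0.094] [181. 228.]
short_panel 0.27 [ 0.581 -0.017  0.028] [289. 221.]
jar 0.72 [ 0.515 -0.333  0.1  ] [381. 238.]
jar 0.47 [0.551 0.36  0.097] [181. 228.]
bottle0 0.75 [ 0.447 -0.467  0.138] [424. 258.]
bottle0 0.67 [ 0.628 -0.479  0.136] [425. 204.]
cup 0.97 [ 0.802 -0.124  0.028] [318. 161.]
{'t': np.float64(0.9), 'qpos': array([ 1.145,  0.124,  1.65 , -0.   ,  1.367, -0.083]), 'joint_velocities': array([ 0.001, -0.001,  0.001, -0.   ,  0.001,  0.001]), 'effort': array([ 1.0000e-03, -4.2359e+01, -3.6577e+01,  0.0000e+00,  1.0000e-03,
       -0.0000e+00]), 'tool_pos': array([0.219, 0.612, 0.239]), 'tcp_rot': array([3.142, 0.   , 2.799]), 'force': array([-0.156,  0.117,  0.295]), 'ft_torque': array([-0.019,  0.017,  0.013]), 'opening': np.float64(0.085)}
```

View pics/s0.png

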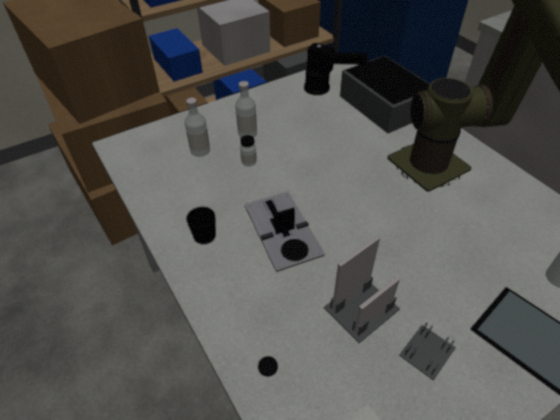

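View pics/t0.png

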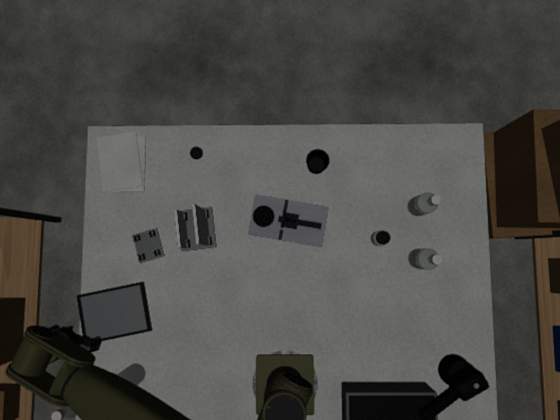

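Top view: stand around (288,220) with its pad at (263,216), and the tall panel in the rack at about (200,225). The jar is at (381,238). Look-alikes are the small rack (148,244), the loose black disc (196,153), the bottles (425,204) and (425,258), and the short panel (181,228). Next I'll fit poses and check a brightened crop.

```bash
python3 - <<'E'
from h import *
b=shot('top'); a=shot('scene')
def rect(m,z,p=b):
    c=max(cv2.findContours(m.astype(np.uint8),0,2)[0],key=cv2.contourArea)
    q=cv2.boxPoints(cv2.minAreaRect(c+0)); w=np.array([ray(p,u,z) for u in q])
    e=[w[1]-w[0],w[2]-w[1]]
    return w.mean(0).round(4),[round(float(np.linalg.norm(k)),3) for k in e],[round(np.degrees(np.arctan2(k[1],k[0])),1) for k in e]
print('stand',rect(eyes.trace(b,'stand')[0]['pixels'],.012))
for d in eyes.trace(b,'rack')[:2]: print('rack',d['conf'],rect(d['pixels'],.008))
for l in['panel','short_panel','backrest']:
    print(l,rect(eyes.trace(b,l)[0]['pixels'],.1))
g=cv2.convertScaleAbs(b['frame'],alpha=2.2)
cv2.imwrite('pics/c1.png',cv2.resize(g[185:260,135:335],None,fx=4,fy=4,interpolation=2)[:,:,::-1])
g=cv2.convertScaleAbs(a['frame'],alpha=2.2)
cv2.imwrite('pics/c2.png',cv2.resize(g[180:350,235:435],None,fx=3.5,fy=3.5,interpolation=2)[:,:,::-1])
m=eyes.trace(b,'jar')[0]['pixels']; ys,xs=np.nonzero(m); print('jar',xs.min(),xs.max(),ys.min(),ys.max())
E
```

```text
stand (array([ 0.586 , -0.0146,  0.012 ]), [0.156, 0.279], [np.float64(-9.6), np.float64(-100.2)])
rack 0.9 (array([0.5553, 0.3201, 0.008 ]), [0.123, 0.15], [np.float64(-83.8), np.float64(-172.9)])
rack 0.59 (array([0.4943, 0.5023, 0.008 ]), [0.103, 0.11], [np.float64(-73.7), np.float64(-162.2)])
panel (array([0.5646, 0.2883, 0.1   ]), [0.054, 0.143], [np.float64(-86.3), np.float64(-175.2)])
short_panel (array([0.551 , 0.3566, 0.1   ]), [0.039, 0.135], [np.float64(-85.4), np.float64(-174.1)])
backrest (array([ 0.582 , -0.0197,  0.1   ]), [0.061, 0.059], [np.float64(-9.6), np.float64(-99.7)])
jar 371 390 230 245
```

View pics/c1.png

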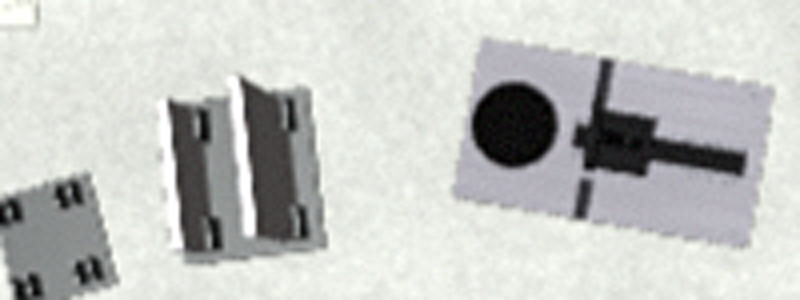

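View pics/c2.png

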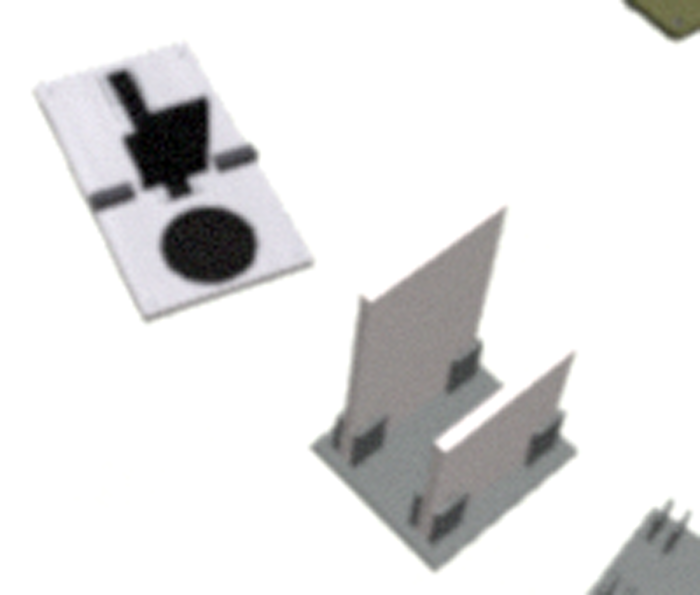

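Top crop: the pad is at crop (515,124) and the backrest at (620,145), with its rail running right (-y). The tall panel's bright top edge runs (235,78)-(250,240), and the 150 x 130 rack is the right one. Next I refine the numbers.

```bash
cat >> h.py <<'E'
from scipy.spatial.transform import Rotation as Rn
def plan(X,yheading,tilt=0,n=None):
    """delta from measured pose to TCP X with tool y heading (deg), tool down (tilt about tool x, rad)"""
    o=get_obs(); R0=Rn.from_euler('xyz',o['tcp_rot'])
    R1=Rn.from_euler('xyz',[np.pi,0,np.radians(yheading)+np.pi/2])*Rn.from_rotvec([tilt,0,0])
    d=R0.inv().apply(np.asarray(X)-o['tool_pos'])*1e3
    print('t',round(float(o['t']),2),'pos',o['tool_pos'].round(4),'rot',o['tcp_rot'].round(3),'F',o['force'].round(1),'open',round(float(o['opening']),4),'\n d tool mm',d.round(1),'turn',(R0.inv()*R1).as_rotvec().round(3))
E
python3 - <<'E'
from h import *
b=shot('top'); f=b['frame'].astype(int); g=f.sum(2)/3
# pad
m=(g[205:228,250:278]<30).astype(np.uint8); n,l,s,c=cv2.connectedComponentsWithStats(m); i=1+s[1:,4].argmax()
u=c[i]+[250,205]; pad=ray(b,u,.015); print('pad',u,pad.round(4),'dia',2*np.sqrt(s[i,4]/np.pi)*1.564/b['intrinsics'][0,0])
# plate corners from crop reading by mask
a=shot('scene')
for p,n in((b,'top'),(a,'scene')):
    mm=eyes.trace(p,'stand')[0]['pixels'].astype(np.uint8)
    c=max(cv2.findContours(mm,0,2)[0],key=cv2.contourArea)
    q=cv2.approxPolyDP(c,6,True)[:,0]; print(n,q.tolist(),[ray(p,v,.012)[:2].round(3).tolist() for v in q])
    dd=eyes.look_for(p,'backrest'); print('br',[(round(d['conf'],2),np.round(d['position'],3)) for d in dd[:2]])
# panel top edges: bright pixels
for x0,x1,z in((188,206,.208),(172,187,.128)):
    ys,xs=np.nonzero(g[200:252,x0:x1]>115); P=np.array([ray(b,(x+x0,y+200),z)[:2] for x,y in zip(xs,ys)])
    r=cv2.minAreaRect(P.astype(np.float32)*1000); print('edge',len(P),r)
    v=cv2.fitLine(P.astype(np.float32),cv2.DIST_HUBER,0,.01,.01).ravel(); print(v.round(4),np.degrees(np.arctan2(v[1],v[0])))
print(g[216:220,190:212].astype(int)); print(g[216:220,262:312].astype(int)[0])
E
```

```text
pad [263.05294118 215.84411765] [0.5991 0.0772 0.015 ] dia 0.07610608315614002
top [[255, 196], [250, 233], [321, 245], [326, 206]] [[0.673, 0.107], [0.536, 0.125], [0.492, -0.134], [0.635, -0.154]]
br [(0.22, array([0.56 , 0.28 , 0.152]))]
scene [[287, 193], [245, 204], [275, 271], [323, 255]] [[0.495, -0.127], [0.632, -0.157], [0.685, 0.112], [0.542, 0.137]]
br [(0.88, array([0.592, 0.006, 0.064]))]
edge 65 ((558.971435546875, 285.99566650390625), (120.87690734863281, 5.74137544631958), 7.1962103843688965)
[0.9927 0.1206 0.5581 0.2859] 6.929321
edge 62 ((548.9642944335938, 365.6266174316406), (123.97001647949219, 5.7185959815979), 7.161455154418945)
[0.9924 0.1233 0.5465 0.3652] 7.0800266
[[ 66  66  71  97 126 114  68  28  27  29  30  30  31  29  32  47  58  13
   18  49  68  67]
 [ 65  65  65  91 125 118  82  30  26  29  30  30  30  32  29  35  41  24
   32  54  68  70]
 [ 67  63  64  85 124 124  99  33  27  30  32  28  30  31  28  30  33  44
   57  67  69  70]
 [ 64  62  64  87 125 126 105  33  25  28  31  29  31  30  26  30  32  48
   69  68  70  67]]
[ 6  4  4  4  8  6  7  5  4  8  3 13 51 87 84 85 73 38 38 44 25 13  8  9
 15 15 13 15 15 12 14 15 12 12  9 13 33 70 87 87 86 87 86 86 86 86 86 86
 84 82]
```

```bash
python3 -c "
from h import *
plan([.599,.067,.28],80)"
```

```text
t 1.6 pos [0.2185 0.6122 0.2393] rot [3.142 0.    2.799] F [ 0.  -0.5  0.7] open 0.0855 
 d tool mm [-541.6 -385.5  -40.7] turn [ 0.     0.    -0.168]
```

send_rows --increments "0 0 -40 0 0 0 -1; -45 -32 0 0 0 0 -1; -45 -32 0 0 0 0 -1; -45 -32 0 0 0 0 -1; -45 -32 0 0 0 0 -1" --squeeze 40

```text
t: 2.22
tool_pos: [0.3458, 0.4297, 0.2795]
tcp_rot: [3.141, 0.0, 2.799]
force: [0.1, 1.0, 0.1]
opening: 0.0001
```

send_rows --increments "-45 -32 0 0 0 0 -1; -45 -32 0 0 0 0 -1; -45 -32 0 0 0 0 -1; -45 -32 0 0 0 0 -1; -45 -32 0 0 0 0 -1"

```text
t: 2.85
tool_pos: [0.504, 0.2032, 0.2796]
tcp_rot: [3.141, 0.001, 2.799]
force: [0.9, 0.4, -0.4]
opening: -0.0001
```

send_rows --increments "-45 -32 0 0 0 0 -1; -45 -32 0 0 0 0 -1; 0 0 0 0 0 -0.168 -1; 0 0 0 0 0 0 -1"

```text
t: 3.35
tool_pos: [0.5666, 0.1136, 0.2792]
tcp_rot: [3.142, -0.0, 2.964]
force: [-0.9, 0.1, 0.1]
opening: -0.0001
```

```bash
python3 -c "
from h import *
plan([.599,.067,.06],80)"
```

```text
t 3.35 pos [0.5666 0.1136 0.2792] rot [ 3.142 -0.     2.964] F [-0.9  0.1  0.1] open -0.0001 
 d tool mm [-40.2 -40.2 219.2] turn [ 0.    -0.    -0.003]
```

send_rows --increments "-40 -40 0 0 0 0 -1; 0 0 60 0 0 0 -1; 0 0 60 0 0 0 -1; 0 0 60 0 0 0 -1; 0 0 39 0 0 0 -1"

```text
t: 3.98
tool_pos: [0.5967, 0.0688, 0.057]
tcp_rot: [-3.141, -0.004, 2.965]
force: [1.2, -0.3, -0.2]
opening: -0.0002
```

send_rows --increments "0 -10 0 0 0 0 -1; 0 -10 0 0 0 0 -1; 0 -10 0 0 0 0 -1; 0 -5 0 0 0 0 -1; 0 -5 0 0 0 0 -1"

```text
t: 4.6
tool_pos: [0.5938, 0.0284, 0.0631]
tcp_rot: [3.14, 0.005, 2.966]
force: [1.0, 1.8, 6.2]
opening: -0.0
```

```bash
python3 - <<'E'
from h import *
plan([.587,-.002,.06],80)
a=shot('scene'); g=cv2.convertScaleAbs(a['frame'],alpha=2.2)
cv2.imwrite('pics/c3.png',cv2.resize(g[160:290,220:350],None,fx=4,fy=4,interpolation=2)[:,:,::-1])
E
```

```text
t 4.6 pos [0.5938 0.0284 0.0631] rot [3.14  0.005 2.966] F [1.  1.8 6.2] open -0.0 
 d tool mm [  1.4 -31.1   3. ] turn [ 0.001  0.005 -0.001]
```

View pics/c3.png

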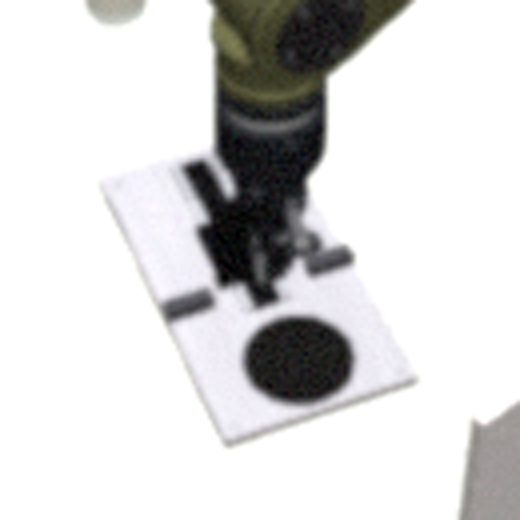

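The picture shows the closed fingers just in front of the backrest, at crop (265,255), centred between the ledges. I'll take small steps and watch the force.

send_rows --increments "0 0 0 0 0 0 -1"

```text
t: 4.78
tool_pos: [0.5932, 0.0284, 0.062]
tcp_rot: [3.141, 0.003, 2.966]
force: [1.8, 2.7, 5.1]
opening: -0.0
```

send_rows --increments "0 -4 0 0 0 0 -1; 0 -4 0 0 0 0 -1; 0 0 0 0 0 0 -1"

```text
t: 5.15
tool_pos: [0.5918, 0.0232, 0.0615]
tcp_rot: [3.136, 0.003, 2.966]
force: [3.0, 11.9, 5.1]
opening: 0.0003
```

send_rows --increments "0 -4 0 0 0 0 -1; 0 -4 0 0 0 0 -1; 0 0 0 0 0 0 -1"

```text
t: 5.52
tool_pos: [0.589, 0.0128, 0.0603]
tcp_rot: [-3.141, -0.0, 2.967]
force: [1.4, 1.8, 3.3]
opening: 0.0
```

send_rows --increments "0 -6 0 0 0 0 -1; 0 -6 0 0 0 0 -1; 0 -6 0 0 0 0 -1; 0 -6 0 0 0 0 -1; 0 -6 0 0 0 0 -1"

```text
t: 6.15
tool_pos: [0.5835, -0.0172, 0.0601]
tcp_rot: [3.142, -0.001, 2.967]
force: [-0.0, 2.7, 2.8]
opening: 0.0
```

send_rows --increments "0 -4 0 0 0 0 -1; 0 -4 0 0 0 0 -1; 0 -2 0 0 0 0 -1; 0 -2 0 0 0 0 -1; 0 0 0 0 0 0 -1"

```text
t: 6.78
tool_pos: [0.5816, -0.0288, 0.0601]
tcp_rot: [-3.141, -0.0, 2.967]
force: [-0.5, 1.6, 0.0]
opening: -0.0001
```

send_rows --increments "0 -2 0 0 0 0 -1; 0 -2 0 0 0 0 -1; 0 0 0 0 0 0 -1"

```text
t: 7.15
tool_pos: [0.5811, -0.0324, 0.0603]
tcp_rot: [3.141, -0.0, 2.967]
force: [-0.3, 4.1, 1.6]
opening: -0.0001
```

send_rows --increments "0 -3 0 0 0 0 -1; 0 -3 0 0 0 0 -1; 0 -2 0 0 0 0 -1; 0 0 0 0 0 0 -1"

```text
t: 7.65
tool_pos: [0.5829, -0.0368, 0.0641]
tcp_rot: [3.135, 0.006, 2.968]
force: [0.9, 18.2, 14.9]
opening: 0.0002
```

send_rows --increments "0 -2 0 0 0 0 -1; 0 -2 0 0 0 0 -1; 0 0 0 0 0 0 -1"

```text
t: 8.02
tool_pos: [0.5835, -0.0409, 0.0653]
tcp_rot: [3.134, 0.009, 2.967]
force: [1.9, 19.5, 15.3]
opening: 0.0002
```

send_rows --increments "0 -2 0 0 0 0 -1; 0 -2 0 0 0 0 -1; 0 0 0 0 0 0 -1"

```text
t: 8.4
tool_pos: [0.5834, -0.0416, 0.0656]
tcp_rot: [3.128, 0.01, 2.966]
force: [4.1, 32.9, 15.9]
opening: -0.0002
```

Force rose steadily to 33 N and motion stopped, which fits the end stop. I'll back off and verify.

send_rows --increments "0 6 0 0 0 0 -1; 0 12 0 0 0 0 -1; 0 20 -20 0 0 0 -1; 0 20 -60 0 0 0 -1; 0 20 -55 0 0 0 -1"

```text
t: 9.02
tool_pos: [0.5914, 0.029, 0.1962]
tcp_rot: [-3.141, -0.001, 2.967]
force: [1.1, 0.5, 0.5]
opening: 0.0001
```

send_rows --increments "0 45 -40 0 0 0 1; 20 55 0 0 0 0 1; 20 55 0 0 0 0 1; 0 45 0 0 0 -0.148 1; 0 45 0 0 0 -0.148 1"

```text
t: 9.65
tool_pos: [0.5881, 0.2789, 0.235]
tcp_rot: [-3.141, 0.0, -3.015]
force: [1.1, -0.7, -0.5]
opening: 0.0853
```

```bash
python3 - <<'E'
from h import *
plan([.559,.286,.29],97)
for n in('top','scene'):
    p=shot(n)
    g=cv2.convertScaleAbs(p['frame'],alpha=2.2)
    if n=='top': cv2.imwrite('pics/c4.png',cv2.resize(g[180:260,170:340],None,fx=4,fy=4,interpolation=2)[:,:,::-1])
    for d in eyes.look_for(p,'backrest')[:2]: print(n,round(d['conf'],2),np.round(d['position'],3))
    O=np.array([.587,-.002,0]);Y=np.array([.174,.985,0]);X=np.array([.985,-.174,0])
    for y in(-.055,-.065,-.075): print(n,'top edge at',y,[px(p,O+Y*y+X*s+[0,0,.102]).round(1).tolist() for s in(-.03,.03)])
    m=eyes.trace(p,'backrest')
    if m: ys,xs=np.nonzero(m[0]['pixels']); print(m[0]['conf'],xs.min(),xs.max(),ys.min(),ys.max())
E
```

```text
t 9.65 pos [0.5881 0.2789 0.235 ] rot [-3.141  0.    -3.015] F [ 1.1 -0.7 -0.5] open 0.0853 
 d tool mm [ 28.   10.6 -55. ] turn [-0.001  0.     0.004]
top 0.58 [ 0.574 -0.082  0.028]
top top edge at -0.055 [[298.7, 228.3], [301.6, 211.3]]
top top edge at -0.065 [[301.5, 228.8], [304.4, 211.8]]
top top edge at -0.075 [[304.4, 229.3], [307.2, 212.3]]
0.74 204 208 217 227
scene 0.85 [ 0.581 -0.058  0.064]
scene 0.58 [ 0.456 -0.464  0.107]
scene top edge at -0.055 [[285.6, 193.6], [266.3, 199.2]]
scene top edge at -0.065 [[284.3, 191.4], [265.1, 197.0]]
scene top edge at -0.075 [[283.0, 189.2], [263.9, 194.7]]
0.77 262 285 193 218
```

View pics/c4.png

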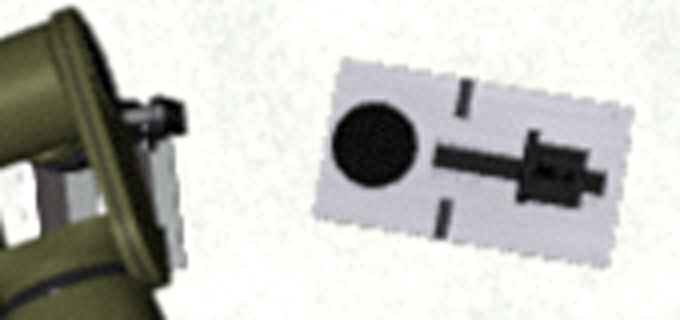

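```bash
python3 - <<'E'
from h import *
from scipy.ndimage import map_coordinates
p=shot('top'); q=shot('scene')
O=np.array([.587,-.002,0]);Y=np.array([.174,.985,0]);X=np.array([.985,-.174,0])
def prof(p,img,xs,z,ys):
    out=[]
    for y in ys:
        u=np.array([px(p,O+X*x+Y*y+[0,0,z]) for x in xs]); out.append(map_coordinates(img,[u[:,1],u[:,0]],order=1).mean())
    return np.array(out)
def edges(pr,ys):
    h=.5*(pr.max()+pr.min()); s=np.nonzero(np.diff(pr>h))[0]
    return [round(1e3*float(ys[i]+(h-pr[i])/(pr[i+1]-pr[i])*(ys[i+1]-ys[i])),1) for i in s]
ys=np.arange(-.14,.12,.001)
for name,cam,fn in(('top',p,'t0'),('scene',q,'s0')):
    for im,tag in((cv2.imread('pics/'+fn+'.png'),'old'),(cam['frame'],'new')):
        g=im.astype(float).mean(2)
        print(name,tag,'br z16',[edges(prof(cam,g,np.linspace(a,b,5),.016,ys),ys) for a,b in((-.027,-.017),(.017,.027))],
          'ledge z18',[edges(prof(cam,g,np.linspace(a,b,5),.018,ys),ys) for a,b in((-.065,-.045),(.045,.065))],
          'pad',edges(prof(cam,g,[-.003,0,.003],.015,ys),ys),'plate',edges(prof(cam,g,np.linspace(-.06,-.04,5),.012,np.arange(-.18,.16,.001)),np.arange(-.18,.16,.001)))
E
```

```text
top old br z16 [[-46.7, 11.4, 46.6, 113.1], [-46.8, 11.8, 48.0, 110.7]] ledge z18 [[-0.2, 11.8], [-0.1, 11.7]] pad [-134.0, 23.7, 40.6] plate [-1.6, 13.4]
top new br z16 [[-114.0, -56.1, 46.6, 113.0], [-113.7, -56.6, 48.1, 110.9]] ledge z18 [[-0.2, 11.8], [-0.1, 11.7]] pad [-134.0, 23.8, 40.6, 119.0] plate [-1.6, 13.4]
scene old br z16 [[-71.6, 9.5, 49.9, 115.3], [-51.8, 9.3, 50.5, 115.4]] ledge z18 [[-70.3, -36.6, -3.0, 17.8], [-2.7, 17.5]] pad [-130.1, 26.7, 42.7] plate [-76.4, -25.7, -7.7, 12.6]
scene new br z16 [[-57.1, 50.5, 114.8], [-118.8, -57.1, 50.5, 115.6]] ledge z18 [[-111.2, -2.3, 17.3], [-2.7, 17.7]] pad [26.3, 43.2] plate [-147.2, -98.6, -6.5, 12.5]
```

The face reads y ≈ -57 mm, so travel is ≈ 86.5 mm. That is just short of the 88.5 mm threshold. The upward force suggests a knuckle was bearing on the top edge, so I'll push again higher up with the fingertips only.

send_rows --increments "0 -45 -20 0 0 0.148 -1; 0 -45 0 0 0 0.148 -1; -20 -55 0 0 0 0 -1; -10 -55 0 0 0 0 -1; -10 -55 0 0 0 0 -1"

```text
t: 10.68
tool_pos: [0.6029, 0.0152, 0.2549]
tcp_rot: [-3.141, 0.0, 2.965]
force: [-0.0, -1.1, 0.1]
opening: 0.0002
```

```bash
python3 -c "
from h import *
plan([.584,-.022,.085],80)"
```

```text
t 10.68 pos [0.6029 0.0152 0.2549] rot [-3.141  0.     2.965] F [-0.  -1.1  0.1] open 0.0002 
 d tool mm [ 12.1 -39.9 169.9] turn [-0.     0.    -0.002]
```

send_rows --increments "12 -40 0 0 0 0 -1; 0 0 60 0 0 0 -1; 0 0 60 0 0 0 -1; 0 0 50 0 0 0 -1; 0 0 0 0 0 0 -1"

```text
t: 11.3
tool_pos: [0.5804, -0.0197, 0.0798]
tcp_rot: [-3.141, -0.01, 2.965]
force: [-0.0, -0.3, 0.1]
opening: 0.0001
```

send_rows --increments "0 -7 0 0 0 0 -1; 0 -7 0 0 0 0 -1; 0 -3 0 0 0 0 -1; 0 0 0 0 0 0 -1"

```text
t: 11.8
tool_pos: [0.5822, -0.0364, 0.0859]
tcp_rot: [3.142, 0.002, 2.966]
force: [-0.6, 0.3, -0.3]
opening: 0.0001
```

send_rows --increments "0 -3 0 0 0 0 -1; 0 -2 0 0 0 0 -1; 0 0 0 0 0 0 -1"

```text
t: 12.18
tool_pos: [0.5807, -0.0409, 0.0845]
tcp_rot: [3.142, -0.0, 2.967]
force: [0.5, 0.2, 0.7]
opening: 0.0002
```

send_rows --increments "0 -2 0 0 0 0 -1; 0 -2 0 0 0 0 -1; 0 0 0 0 0 0 -1"

```text
t: 12.55
tool_pos: [0.58, -0.0447, 0.0846]
tcp_rot: [3.141, -0.0, 2.967]
force: [1.3, 1.1, -0.5]
opening: -0.0001
```

send_rows --increments "0 -2 0 0 0 0 -1; 0 -1 0 0 0 0 -1; 0 0 0 0 0 0 -1"

```text
t: 12.92
tool_pos: [0.5795, -0.0477, 0.0846]
tcp_rot: [3.141, -0.0, 2.967]
force: [0.7, 2.2, -0.2]
opening: -0.0002
```

send_rows --increments "0 -2 0 0 0 0 -1; 0 -1 0 0 0 0 -1; 0 0 0 0 0 0 -1"

```text
t: 13.3
tool_pos: [0.5789, -0.0509, 0.0845]
tcp_rot: [-3.141, -0.0, 2.967]
force: [1.0, 2.9, -0.8]
opening: 0.0001
```

Sliding freely at about 3 N, so it wasn't home after all. Continuing.

send_rows --increments "0 -2 0 0 0 0 -1; 0 -2 0 0 0 0 -1; 0 0 0 0 0 0 -1"

```text
t: 13.68
tool_pos: [0.5788, -0.0519, 0.0846]
tcp_rot: [3.136, 0.0, 2.966]
force: [3.1, 12.8, 0.1]
opening: -0.0
```

send_rows --increments "0 -2 0 0 0 0 -1; 0 -2 0 0 0 0 -1; 0 0 0 0 0 0 -1"

```text
t: 14.05
tool_pos: [0.5787, -0.0523, 0.0847]
tcp_rot: [3.129, 0.001, 2.965]
force: [7.0, 26.1, -1.6]
opening: -0.0001
```

send_rows --increments "0 -2 0 0 0 0 -1; 0 -1 0 0 0 0 -1; 0 0 0 0 0 0 -1"

```text
t: 14.42
tool_pos: [0.5787, -0.0525, 0.0848]
tcp_rot: [3.124, 0.001, 2.965]
force: [8.0, 34.1, -0.9]
opening: 0.0002
```

Stiff stop at TCP y = -0.0523 with 34 N, about 8.5 mm further than the photo position, so travel is ≈ 95 mm. I'll back off and go to the panel.

send_rows --increments "0 7 0 0 0 0 -1; 0 12 0 0 0 0 -1; 0 20 -60 0 0 0 -1; 0 20 -60 0 0 0 -1; 0 20 -60 0 0 0 0.2"

```text
t: 15.05
tool_pos: [0.5906, 0.0154, 0.2645]
tcp_rot: [-3.14, 0.0, 2.966]
force: [-0.0, 0.2, 0.1]
opening: 0.0171
```

send_rows --increments "0 60 -20 0 0 0 0.2; 20 55 0 0 0 0 0.2; 20 55 0 0 0 0 0.2; 0 45 0 0 0 -0.148 0.2; 0 45 0 0 0 -0.148 0.2"

```text
t: 15.68
tool_pos: [0.5901, 0.2794, 0.2825]
tcp_rot: [-3.14, 0.001, -3.016]
force: [0.3, -0.1, 0.6]
opening: 0.0514
```

```bash
python3 - <<'E'
from h import *
plan([.559,.286,.172],97)
p=shot('scene')
for d in eyes.look_for(p,'backrest')[:1]: print(round(d['conf'],2),np.round(d['position'],3))
from scipy.ndimage import map_coordinates
p=shot('top'); g=p['frame'].astype(float).mean(2)
O=np.array([.587,-.002,0]);Y=np.array([.174,.985,0]);X=np.array([.985,-.174,0])
for x in(-.022,.022):
    ys=np.arange(-.09,-.03,.001); u=np.array([px(p,O+X*x+Y*y+[0,0,.016]) for y in ys]); v=map_coordinates(g,[u[:,1],u[:,0]],order=1)
    h=(v.max()+v.min())/2; print('face',ys[np.nonzero(np.diff(v>h))[0]])
E
```

```text
t 15.68 pos [0.5901 0.2794 0.2825] rot [-3.140e+00  1.000e-03 -3.016e+00] F [ 0.3 -0.1  0.6] open 0.0514 
 d tool mm [ 30.1  10.6 110.5] turn [-0.001  0.001  0.003]
0.64 [ 0.579 -0.067  0.062]
face [-0.064]
face [-0.064]
```

Face at -64 mm gives 94 mm of travel, so the backrest is home. Now grasping the panel.

send_rows --increments "30 11 0 0 0 0 0.2; 0 0 0 0 0 0 0.2; 0 0 50 0 0 0 0.2; 0 0 40 0 0 0 0.2; 0 0 20 0 0 0 0.2" --squeeze 60

```text
t: 16.45
tool_pos: [0.5582, 0.284, 0.1695]
tcp_rot: [-3.14, -0.003, -3.022]
force: [-0.6, -1.1, 0.3]
opening: 0.0512
```

```bash
python3 - <<'E'
from h import *
plan([.559,.286,.172],97)
a=shot('scene'); g=cv2.convertScaleAbs(a['frame'],alpha=2.2)
cv2.imwrite('pics/c5.png',cv2.resize(g[200:350,290:440],None,fx=3.5,fy=3.5,interpolation=2)[:,:,::-1])
E
```

```text
t 16.45 pos [0.5582 0.284  0.1695] rot [-3.140e+00 -3.000e-03 -3.022e+00] F [-0.6 -1.1  0.3] open 0.0512 
 d tool mm [-1.   1.9 -2.5] turn [-0.002 -0.003 -0.003]
```

View pics/c5.png

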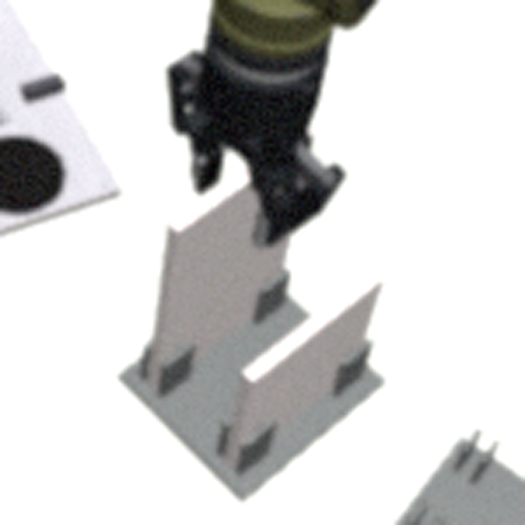

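The jaws straddle the tall panel around crop (238,200), near mid-width, clear of the short one. Closing and lifting.

send_rows --increments "0 0 0 0 0 0 -1; 0 0 0 0 0 0 -1; 0 0 0 0 0 0 -1; 0 0 0 0 0 0 -1"

```text
t: 17.0
tool_pos: [0.5602, 0.2863, 0.1749]
tcp_rot: [3.141, 0.005, -3.02]
force: [0.7, -1.7, 6.1]
opening: 0.0095
```

send_rows --increments "0 0 -10 0 0 0 -1; 0 0 -20 0 0 0 -1; 0 0 -30 0 0 0 -1; 0 0 -40 0 0 0 -1; 0 0 -40 0 0 0 -1"

```text
t: 17.62
tool_pos: [0.5583, 0.2858, 0.314]
tcp_rot: [3.142, -0.0, -3.02]
force: [1.0, -1.0, -1.8]
opening: 0.0093
```

```bash
python3 - <<'E'
from h import *
plan([.573,-.09,.33],80)
for n in('scene','top'):
    p=shot(n,n[0]+'6.png')
    for l in('panel','rack'): print(n,[(round(d['conf'],2),np.round(d['position'],3).tolist()) for d in eyes.look_for(p,l)[:2]])
p=eyes.get_image('scene')
g=cv2.convertScaleAbs(p['frame'],alpha=2.2)
cv2.imwrite('pics/c6.png',cv2.resize(g[150:350,250:450],None,fx=2.8,fy=2.8,interpolation=2)[:,:,::-1])
E
```

```text
t 17.62 pos [0.5583 0.2858 0.314 ] rot [ 3.142 -0.    -3.02 ] F [ 1.  -1.  -1.8] open 0.0093 
 d tool mm [  30.9 -374.8  -16. ] turn [-0.    -0.     0.296]
scene [(0.89, [0.575, 0.292, 0.247]), (0.38, [0.528, -0.32, 0.064])]
scene [(0.78, [0.576, 0.31, 0.007]), (0.69, [0.496, 0.501, 0.004])]
top [(0.66, [0.595, 0.285, 0.217]), (0.28, [0.57, -0.093, 0.029])]
top [(0.6, [0.556, 0.279, 0.008]), (0.58, [0.49, 0.522, 0.012])]
```

View pics/c6.png

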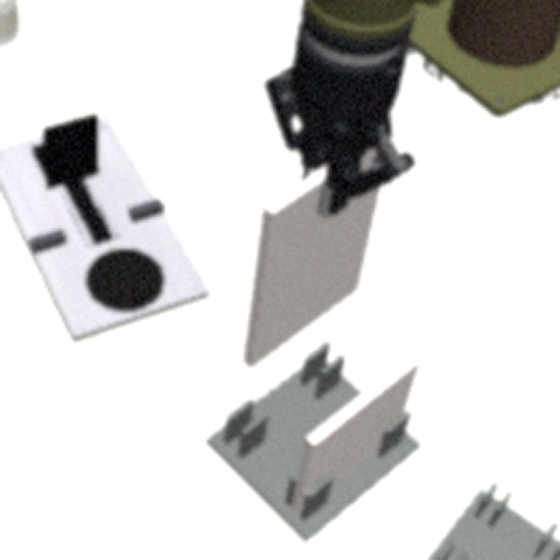

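The panel is held upright and clear of the rack. Its lower front edge runs from crop (250,362) to (357,288). I'll derive the panel's offset in the grip from those corners.

```bash
python3 - <<'E'
from h import *
p=shot('scene'); o=get_obs(); R=Rn.from_euler('xyz',o['tcp_rot'])
for c in((250,363),(357,289),(267,211)):
    uv=np.array(c)/2.8+[250,150]
    for z in (.146,.149,.152,.349):
        w=ray(p,uv,z); print(c,z,w.round(4),'in tool mm',(R.inv().apply(w-o['tool_pos'])*1e3).round(1))
# predicted place: panel tilt th, foot (0,-9) stand
O=np.array([.587,-.002,0]);Y=np.array([.174,.985,0])
L=.165
for th in(0,.45,.54):
    f=O+Y*-.009+[0,0,.012+.005*np.sin(th)]; print(th,(f+L*(-Y*np.sin(th)+[0,0,np.cos(th)])).round(4))
E
```

```text
(250, 363) 0.146 [0.6175 0.2965 0.146 ] in tool mm [-61.3   3.9 163.3]
(250, 363) 0.149 [0.619 0.298 0.149] in tool mm [-62.9   5.2 160.3]
(250, 363) 0.152 [0.6204 0.2995 0.152 ] in tool mm [-64.5   6.5 157.3]
(250, 363) 0.349 [0.7151 0.3984 0.349 ] in tool mm [-169.6   93.   -40.2]
(357, 289) 0.146 [0.491  0.2842 0.146 ] in tool mm [ 65.8   7.  163.9]
(357, 289) 0.149 [0.4928 0.2857 0.149 ] in tool mm [ 63.8   8.3 160.9]
(357, 289) 0.152 [0.4947 0.2873 0.152 ] in tool mm [ 61.8   9.6 157.8]
(357, 289) 0.349 [0.6173 0.3889 0.349 ] in tool mm [-71.4  95.4 -39.8]
(267, 211) 0.146 [0.5023 0.169  0.146 ] in tool mm [  68.5 -108.7  164. ]
(267, 211) 0.149 [0.5041 0.1709 0.149 ] in tool mm [  66.4 -107.   161. ]
(267, 211) 0.152 [0.506  0.1729 0.152 ] in tool mm [  64.4 -105.3  158. ]
(267, 211) 0.349 [0.6261 0.2999 0.349 ] in tool mm [-69.3   6.  -39.7]
0 [ 0.5854 -0.0109  0.177 ]
0.45 [ 0.5729 -0.0816  0.1627]
0.54 [ 0.5707 -0.0944  0.1561]
```

send_rows --increments "0 -20 -8 0 0 0 -1; 5 -45 -8 0 0 0 -1; 5 -50 0 0 0 0 -1; 5 -50 0 0 0 0 -1; 5 -50 0 0 0 0 -1"

```text
t: 18.65
tool_pos: [0.5644, 0.0674, 0.3282]
tcp_rot: [-3.141, -0.0, -3.021]
force: [1.0, -0.3, -3.1]
opening: 0.0094
```

send_rows --increments "5 -50 0 0 0 0 -1; 5 -45 0 0 0 0 -1; 0 -30 0 0 0 0.1 -1; 0 -10 0 0 0 0.1 -1; 0 0 0 0 0 0.096 -1"

```text
t: 19.27
tool_pos: [0.5697, -0.0675, 0.328]
tcp_rot: [-3.141, -0.001, 2.961]
force: [-0.3, 1.7, -2.7]
opening: 0.0096
```

send_rows --increments "0 0 0 -0.12 0 0 -1; 0 0 0 -0.12 0 0 -1; 0 0 0 -0.12 0 0 -1; 0 0 0 -0.1 0 0 -1; 0 0 0 0 0 0 -1"

```text
t: 19.9
tool_pos: [0.5694, -0.0675, 0.3269]
tcp_rot: [2.683, -0.002, 2.964]
force: [0.3, -1.1, -3.1]
opening: 0.0096
```

```bash
python3 - <<'E'
from h import *
plan([.5726,-.0836,.171],80,-.46)
print(get_obs()['qpos'].round(2))
E
```

```text
t 19.9 pos [ 0.5694 -0.0675  0.3269] rot [ 2.683e+00 -2.000e-03  2.964e+00] F [ 0.3 -1.1 -3.1] open 0.0096 
 d tool mm [ -6.4 -82.7 133. ] turn [-0.002 -0.001 -0.004]
[-0.42 -0.06  1.74  0.44  1.58 -1.83]
```

send_rows --increments "-6.4 -13.4 -6.7 0 0 0 -1; 0 -18 36 0 0 0 -1; 0 -18 36 0 0 0 -1; 0 -14 28 0 0 0 -1; 0 -9 18 0 0 0 -1"

```text
t: 20.52
tool_pos: [0.5737, -0.0818, 0.1949]
tcp_rot: [2.683, -0.001, 2.968]
force: [0.7, 0.5, -1.8]
opening: 0.0094
```

send_rows --increments "0 -5 10.5 0 0 0 -1; 0 0 0 0 0 0 -1; 0 0 0 0 0 0 -1"

```text
t: 20.9
tool_pos: [0.5747, -0.0818, 0.1863]
tcp_rot: [2.682, 0.003, 2.967]
force: [0.6, -0.2, -3.0]
opening: 0.0093
```

```bash
python3 - <<'E'
from h import *
plan([.5726,-.0836,.161],80,-.46)
p=shot('scene')
g=cv2.convertScaleAbs(p['frame'],alpha=2.2)
cv2.imwrite('pics/c7.png',cv2.resize(g[130:280,210:360],None,fx=4,fy=4,interpolation=2)[:,:,::-1])
E
```

```text
t 20.9 pos [ 0.5747 -0.0818  0.1863] rot [2.682 0.003 2.967] F [ 0.6 -0.2 -3. ] open 0.0093 
 d tool mm [  1.9 -13.1  21.8] turn [-0.001  0.002  0.001]
```

View pics/c7.png

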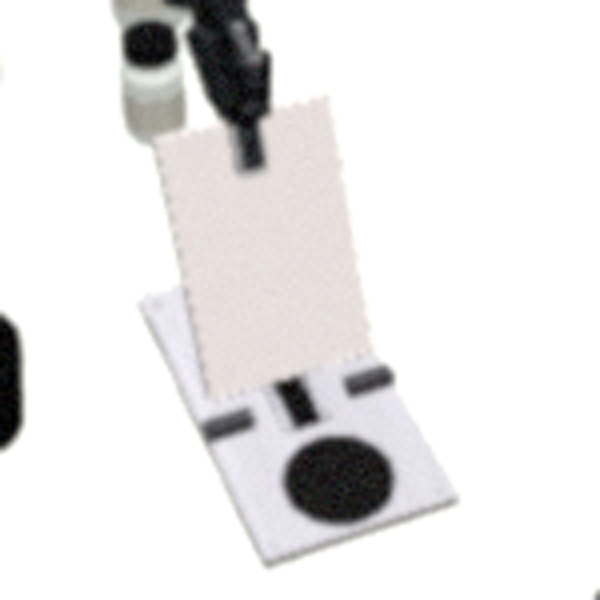

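The panel is centred above the ledges: foot edge from (205,398) to (370,350), ledges at (228,422) and (368,380). Lowering slowly.

send_rows --increments "1.5 -5 8 0 0 0 -1; 0 -4 8 0 0 0 -1; 0 0 0 0 0 0 -1; 0 -1.3 2.7 0 0 0 -1; 0 0 0 0 0 0 -1"

```text
t: 21.58
tool_pos: [0.5725, -0.0823, 0.1639]
tcp_rot: [2.682, 0.001, 2.967]
force: [-1.1, 0.3, -0.7]
opening: 0.0095
```

send_rows --increments "0 -0.9 1.8 0 0 0 -1; 0 0 0 0 0 0 -1; 0 0 0 0 0 0 -1"

```text
t: 21.95
tool_pos: [0.5728, -0.0826, 0.1637]
tcp_rot: [2.682, 0.002, 2.967]
force: [-4.2, -2.3, 5.9]
opening: 0.0092
```

send_rows --increments "0 -0.9 1.8 0 0 0 -1; 0 0 0 0 0 0 -1; 0 0 0 0 0 0 -1"

```text
t: 22.32
tool_pos: [0.573, -0.0829, 0.1635]
tcp_rot: [2.681, 0.002, 2.968]
force: [-6.7, -4.8, 12.3]
opening: 0.0088
```

```bash
python3 - <<'E'
from h import *
plan([.5726,-.0836,.161],80,-.46)
E
```

```text
t 22.32 pos [ 0.573  -0.0829  0.1635] rot [2.681e+00 2.000e-03 2.968e+00] F [-6.7 -4.8 12.3] open 0.0088 
 d tool mm [ 0.3 -1.8  1.9] turn [0.    0.002 0.002]
```

send_rows --increments "0 0.9 -1.8 0 0 0 -1; 0 0 0 0 0 0 -0.5; 0 0 0 0 0 0 0; 0 0 0 0 0 0 0.6; 0 0 0 0 0 0 0.6"

```text
t: 22.95
tool_pos: [0.5722, -0.082, 0.1611]
tcp_rot: [2.681, -0.0, 2.967]
force: [-0.0, -0.2, -0.6]
opening: 0.0682
```

```bash
python3 - <<'E'
from h import *
plan([.5726,-.0836,.161],80,-.46)
p=shot('scene')
g=cv2.convertScaleAbs(p['frame'],alpha=2.2)
cv2.imwrite('pics/c8.png',cv2.resize(g[130:280,210:360],None,fx=4,fy=4,interpolation=2)[:,:,::-1])
E
```

```text
t 22.95 pos [ 0.5722 -0.082   0.1611] rot [ 2.681 -0.     2.967] F [-0.  -0.2 -0.6] open 0.0682 
 d tool mm [-0.7 -1.4 -0.6] turn [ 0. -0. -0.]
```

View pics/c8.png

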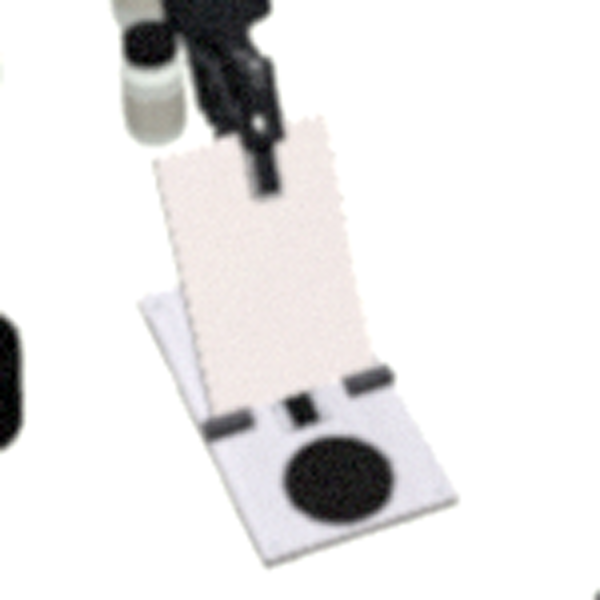

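The panel leans on the backrest with its foot right behind both ledges, and the foot edge looks centred. I'll retract along the tool axis and locate the jar lid.

send_rows --increments "0 0 -15 0 0 0 0.6; 0 0 -30 0 0 0 0.6; 0 0 -50 0 0 0 0.6; 0 0 -55 0 0 0 0.8; 0 0 -40 0.12 0 0 1"

```text
t: 23.62
tool_pos: [0.5572, -0.168, 0.3342]
tcp_rot: [2.805, 0.001, 2.963]
force: [-0.0, 0.4, 0.2]
opening: 0.0856
```

send_rows --increments "0 0 0 0.17 0 0 1; 0 0 0 0.17 0 0 1; 0 0 0 0 0 0 1"

```text
t: 24.0
tool_pos: [0.558, -0.1636, 0.3337]
tcp_rot: [3.141, 0.003, 2.97]
force: [-0.5, 1.0, 0.7]
opening: 0.0856
```

```bash
python3 - <<'E'
from h import *
p=shot('top','t9.png'); q=shot('scene','s9.png')
for c,n in((p,'top'),(q,'scene')):
    for l in('jar','panel'): print(n,l,[(round(d['conf'],2),np.round(d['position'],3).tolist()) for d in eyes.look_for(c,l)[:2]])
g=cv2.imread('pics/t0.png').mean(2); m=(g[225:252,365:398]<40).astype(np.uint8); n,l,s,c=cv2.connectedComponentsWithStats(m)
for i in range(1,n):
    if s[i,4]>20: print('lid top',c[i]+[365,225],s[i],ray(p,c[i]+[365,225],.1).round(4))
g=cv2.imread('pics/s0.png').mean(2); m=(g[125:175,230:270]<35).astype(np.uint8); n,l,s,c=cv2.connectedComponentsWithStats(m)
for i in range(1,n):
    if s[i,4]>20: print('lid scene',c[i]+[230,125],s[i],ray(q,c[i]+[230,125],.093).round(4))
plan([.518,-.333,.2],80)
E
```

```text
top jar [(0.65, [0.554, 0.309, 0.012]), (0.52, [0.514, -0.337, 0.102])]
top panel [(0.77, [0.571, -0.063, 0.117])]
scene jar [(0.71, [0.528, -0.324, 0.065]), (0.33, [0.578, -0.058, 0.109])]
scene panel [(0.86, [0.579, -0.057, 0.103])]
lid top [382.4137931  237.22068966] [ 11   6  14  13 145] [ 0.5165 -0.3391  0.1   ]
lid scene [246.98245614 140.64912281] [ 11  11  13  11 114] [ 0.5183 -0.3384  0.093 ]
t 24.3 pos [ 0.5573 -0.1661  0.3312] rot [ 3.141e+00 -1.000e-03  2.965e+00] F [0.2 0.4 0.3] open 0.0855 
 d tool mm [   9.3 -171.3  131.1] turn [ 0.001 -0.001 -0.002]
```

send_rows --increments "3 -58 0 0 0 0 1; 3 -59 0 0 0 0 1; 4 -59 0 0 0 0 1; 0 0 50 0 0 0 1; 0 0 50 0 0 0 1"

```text
t: 24.92
tool_pos: [0.5165, -0.3389, 0.2309]
tcp_rot: [-3.142, 0.001, 2.963]
force: [1.0, 0.2, -0.4]
opening: 0.0857
```

send_rows --increments "0 0 30 0 0 0 1; 0 0 0 0 0 0 1; 0 0 0 0 0 0 1"

```text
t: 25.3
tool_pos: [0.5176, -0.3377, 0.2033]
tcp_rot: [-3.141, 0.002, 2.966]
force: [0.6, -0.8, 0.3]
opening: 0.0854
```

```bash
python3 - <<'E'
from h import *
plan([.517,-.338,.06],80)
E
```

```text
t 25.3 pos [ 0.5176 -0.3377  0.2033] rot [-3.141e+00  2.000e-03  2.966e+00] F [ 0.6 -0.8  0.3] open 0.0854 
 d tool mm [  0.8  -0.3 143.3] turn [-0.001  0.002 -0.001]
```

send_rows --increments "0.8 0 45 0 0 0 1; 0 0 45 0 0 0 1; 0 0 35 0 0 0 1; 0 0 18 0 0 0 1; 0 0 0 0 0 0 1" --squeeze 40

```text
t: 25.92
tool_pos: [0.5166, -0.3369, 0.059]
tcp_rot: [3.142, -0.0, 2.967]
force: [-0.4, -0.3, 0.0]
opening: 0.0854
```

send_rows --increments "0 0 0 0 0 0 1; 0 0 0 0 0 0 0; 0 0 0 0 0 0 -1; 0 0 0 0 0 0 -1; 0 0 0 0 0 0 -1"

```text
t: 26.55
tool_pos: [0.5174, -0.3376, 0.0607]
tcp_rot: [-3.14, 0.003, 2.967]
force: [0.8, -0.7, 5.3]
opening: 0.0523
```

```bash
python3 - <<'E'
from h import *
plan([.517,-.338,.06],80)
E
```

```text
t 26.55 pos [ 0.5174 -0.3376  0.0607] rot [-3.140e+00  3.000e-03  2.967e+00] F [ 0.8 -0.7  5.3] open 0.0523 
 d tool mm [ 0.3 -0.4  0.7] turn [-0.002  0.003 -0.   ]
```

send_rows --increments "0 0 -15 0 0 0 -1; 0 0 -40 0 0 0 -1; 0 0 -60 0 0 0 -1; 0 0 -60 0 0 0 -1; 0 0 -60 0 0 0 -1"

```text
t: 27.18
tool_pos: [0.5157, -0.336, 0.2954]
tcp_rot: [3.141, -0.001, 2.967]
force: [0.1, -0.8, -2.3]
opening: 0.0526
```

send_rows --increments "0 0 -15 0 0 0 -1; 0 20 0 0 0 0 -1; 0 40 0 0 0 0 -1; 0 50 0 0 0 0 -1; 0 50 0 0 0 0 -1"

```text
t: 27.8
tool_pos: [0.5428, -0.1761, 0.3045]
tcp_rot: [3.139, -0.006, 2.967]
force: [-0.3, 0.3, -2.0]
opening: 0.0526
```

send_rows --increments "0 50 0 0 0 0 -1; 0 50 0 0 0 0 -1; 0 50 0 0 0 0 -1; 0 50 0 0 0 0 -1; 0 40 0 0 0 0 -1"

```text
t: 28.42
tool_pos: [0.584, 0.0602, 0.3045]
tcp_rot: [-3.141, -0.007, 2.968]
force: [-0.3, -0.4, -2.1]
opening: 0.0525
```

send_rows --increments "0 20 0 0 0 0 -1; 0 0 0 0 0 0 -1; 0 0 0 0 0 0 -1"

```text
t: 28.8
tool_pos: [0.5888, 0.0763, 0.3075]
tcp_rot: [-3.141, -0.002, 2.966]
force: [-0.5, -1.0, -2.3]
opening: 0.0524
```

```bash
python3 - <<'E'
from h import *
plan([.600,.077,.085],80)
p=shot('scene')
g=cv2.convertScaleAbs(p['frame'],alpha=2.2)
cv2.imwrite('pics/c10.png',cv2.resize(g[130:280,210:360],None,fx=4,fy=4,interpolation=2)[:,:,::-1])
E
```

```text
t 28.8 pos [0.5888 0.0763 0.3075] rot [-3.141e+00 -2.000e-03  2.966e+00] F [-0.5 -1.  -2.3] open 0.0524 
 d tool mm [-11.3   2.8 222.5] turn [-0.001 -0.002 -0.001]
```

View pics/c10.png

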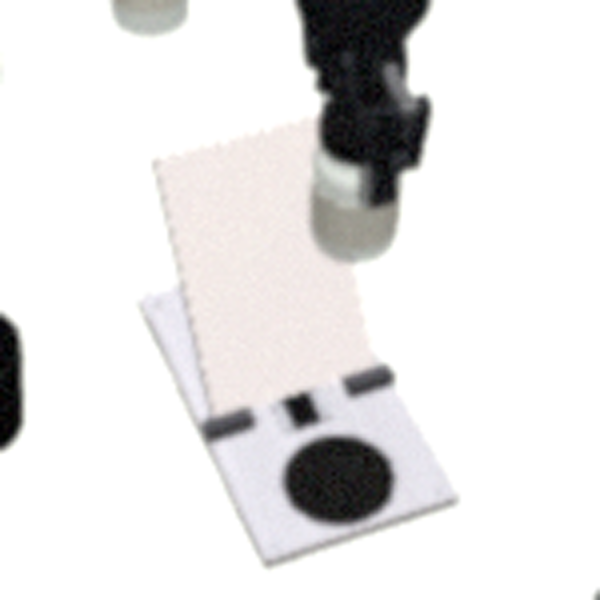

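The jar is held upright at crop (355,205) and the panel is unchanged. Lowering onto the pad.

send_rows --increments "-11.3 2.8 0 0 0 0 -1; 0 0 55 0 0 0 -1; 0 0 55 0 0 0 -1; 0 0 55 0 0 0 -1; 0 0 35 0 0 0 -1"

```text
t: 29.48
tool_pos: [0.6, 0.0768, 0.1052]
tcp_rot: [-3.141, -0.003, 2.965]
force: [0.2, 0.1, -2.2]
opening: 0.0521
```

send_rows --increments "0 0 18 0 0 0 -1; 0 0 0 0 0 0 -1; 0 0 0 0 0 0 -1; 0 0 0 0 0 0 -1"

```text
t: 29.98
tool_pos: [0.6026, 0.0778, 0.0931]
tcp_rot: [3.141, 0.004, 2.967]
force: [0.5, -1.0, -2.1]
opening: 0.0523
```

```bash
python3 - <<'E'
from h import *
plan([.600,.077,.075],80)
E
```

```text
t 29.98 pos [0.6026 0.0778 0.0931] rot [3.141 0.004 2.967] F [ 0.5 -1.  -2.1] open 0.0523 
 d tool mm [ 2.5 -1.2 18.1] turn [ 0.001  0.004 -0.   ]
```

send_rows --increments "2 -1 8 0 0 0 -1; 0 0 6 0 0 0 -1; 0 0 0 0 0 0 -1; 0 0 2 0 0 0 -1; 0 0 0 0 0 0 -1"

```text
t: 30.6
tool_pos: [0.5995, 0.077, 0.0758]
tcp_rot: [3.142, 0.001, 2.967]
force: [-0.8, -1.1, 4.5]
opening: 0.0522
```

send_rows --increments "0 0 1.5 0 0 0 -1; 0 0 0 0 0 0 -1; 0 0 0 0 0 0 -1"

```text
t: 30.98
tool_pos: [0.6003, 0.0769, 0.0757]
tcp_rot: [3.142, 0.003, 2.967]
force: [-3.5, -1.8, 9.7]
opening: 0.0523
```

```bash
python3 - <<'E'
from h import *
plan([.600,.077,.075],80)
E
```

```text
t 30.98 pos [0.6003 0.0769 0.0757] rot [3.142e+00 3.000e-03 2.967e+00] F [-3.5 -1.8  9.7] open 0.0523 
 d tool mm [0.3 0.1 0.7] turn [ 0.     0.003 -0.   ]
```

Jar is on the pad. I'll open, lift off and check.

send_rows --increments "0 0 -1.5 0 0 0 -1; 0 0 0 0 0 0 0.6; 0 0 0 0 0 0 1; 0 0 0 0 0 0 1; 0 0 -15 0 0 0 1"

```text
t: 31.6
tool_pos: [0.5976, 0.0771, 0.0884]
tcp_rot: [-3.141, -0.004, 2.967]
force: [0.6, -0.1, 0.1]
opening: 0.0856
```

send_rows --increments "0 0 -40 0 0 0 1; 0 0 -60 0 0 0 1; 0 0 -60 0 0 0 1; 0 30 -40 0 0 0 1; 20 55 0 0 0 0 1"

```text
t: 32.22
tool_pos: [0.5967, 0.1642, 0.2971]
tcp_rot: [3.138, 0.011, 2.963]
force: [0.8, 0.4, -0.7]
opening: 0.0855
```

send_rows --increments "30 50 0 0 0 0 1; 30 50 0 0 0 0 1; 30 50 0 0 0 0 1; 0 0 0 0 0 0 1; 0 0 0 0 0 0 1"

```text
t: 32.85
tool_pos: [0.5314, 0.3276, 0.2905]
tcp_rot: [3.141, 0.001, 2.967]
force: [-0.3, -0.3, 0.5]
opening: 0.0857
```

```bash
python3 - <<'E'
from h import *
plan([.600,.077,.275],80)
a=shot('scene'); b=shot('top')
O=np.array([.587,-.002,0]);Y=np.array([.174,.985,0]);X=np.array([.985,-.174,0])
for p,n in((a,'scene'),(b,'top')):
    for l in('jar','panel','short_panel','cup','bottle0'): print(n,l,[(round(d['conf'],2),np.round(d['position'],3).tolist(),(np.array([X,Y])@(d['position']-O)).round(3)) for d in eyes.look_for(p,l)[:2]])
G=[cv2.resize(cv2.convertScaleAbs(p['frame'],alpha=2.2)[s],(390,390),interpolation=2) for p,s in((a,np.s_[160:290,220:350]),(b,np.s_[170:270,240:340]))]
cv2.imwrite('pics/c11.png',np.hstack(G)[:,:,::-1])
g=b['frame'].mean(2); m=(g<40).astype(np.uint8); 
E
```

```text
t 32.85 pos [0.5314 0.3276 0.2905] rot [3.141e+00 1.000e-03 2.967e+00] F [-0.3 -0.3  0.5] open 0.0857 
 d tool mm [-110.9 -234.9   15.6] turn [0.    0.001 0.   ]
scene jar [(0.65, [0.609, 0.088, 0.082], array([0.006, 0.092]))]
scene panel [(0.76, [0.582, -0.058, 0.109], array([ 0.004, -0.056])), (0.57, [0.553, 0.371, 0.094], array([-0.098,  0.362]))]
scene short_panel [(0.72, [0.555, 0.369, 0.092], array([-0.096,  0.36 ]))]
scene cup [(0.85, [0.794, -0.117, 0.054], array([ 0.224, -0.078]))]
scene bottle0 [(0.81, [0.64, -0.465, 0.104], array([ 0.133, -0.446])), (0.77, [0.457, -0.462, 0.105], array([-0.048, -0.475]))]
top jar [(0.65, [0.594, 0.068, 0.115], array([-0.006,  0.071]))]
top panel [(0.59, [0.574, -0.063, 0.119], array([-0.002, -0.062]))]
top short_panel [(0.51, [0.446, -0.47, 0.138], array([-0.058, -0.485])), (0.25, [0.629, -0.477, 0.137], array([ 0.124, -0.461]))]
top cup [(0.98, [0.801, -0.126, 0.025], array([ 0.232, -0.085]))]
top bottle0 [(0.74, [0.447, -0.468, 0.135], array([-0.057, -0.484])), (0.74, [0.575, -0.064, 0.121], array([-0.001, -0.063]))]
```

View pics/c11.png

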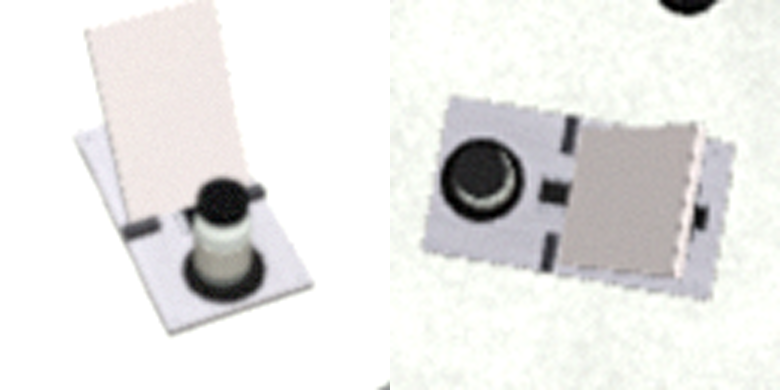

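The last picture shows the jar upright in the pad's middle, lid at (222,203) left and (480,172) right. The panel is centred behind both ledges and leaning back. Everything else is where it was and the arm is clear, so I'm handing in.

```bash
python3 -c "
from h import *
print(ticket.hand_in(), get_obs()['t'])"
```

```text
the job is handed in; nothing more can be done
the job is handed in; nothing more can be done
```

I pushed the backrest home, leaned the tall panel on it and stood the jar on the pad. I handed the job in at about 33 s; the hand-in gave no verdict.

- **Backrest:** My first push stopped short. The picture put it at about 86.5 mm of travel, even though the force had reached 33 N, probably from the gripper bearing on the top edge. I pushed again with the fingertips higher up. It slid at about 3 N to a stiff stop at 34 N, and the picture then showed the face at -64 mm, about 94 mm of travel. The panel was still in the rack.
- **Panel:** It leans on the backrest with its foot directly behind both ledges. The two cameras put its middle at stand y = -56 and -62 mm, within 4 mm of the stand's centre line, which fits a lean of roughly 31 degrees. I did not measure the angle or the contact forces directly.
- **Jar:** It stands upright on the pad. The tool was within about 2 mm of the pad's centre at release, and the top view puts the lid within about 4 mm of where it should appear. The raw network positions for the jar (stand y = 92 and 71 mm) disagree with each other because each camera sees a different side.
- **Other things:** The cup and short panel read the same as at the start, to within a few millimetres. Both bottles did too in the scene view, but the top view found only one of them as a bottle in the last check. It also gave no valid short-panel position, because the arm was above it. The gripper was clear and still.

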